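# Turn a cable lug over with the tipping tray and lock the tray

## Task

The twin-barrel lug in the tipping tray of the turn-over fixture is lying upside down: swing the tray right over so that the lug tumbles into the receiving tray and lies there flat on its back with its barrels on top; do not touch the lug itself, its tinned faces must stay clean. Then lower the tray all the way back onto its rests, without letting it drop, and lock it with the flat-tabbed pin, pushed fully home through both knuckles on the fixture's side. Leave the other things on the bench where they are.

Things in the scene. Friction and masses are not known exactly. Their poses are not given: they have to be found in the camera images.
- turnover: Fixed turn-over fixture: grey base plate 247 x 264 mm, aluminium receiving tray on its robot side, aluminium tipping tray hinged beyond it. Origin: on the bench under the middle of the hinge line; x from hinge to handle bar (away from the robot, +-0.3 rad), y along the hinge towards the lock knuckles, z up. Spans x -137..151, y -120..144 mm; top 78 mm high with the tray down.
- tip_tray (a joint): Tipping tray's hinge, rad: 0 down on its rests, 1.57 upright, stop 2.27. No spring: let go short of upright it falls back, past upright it falls on to the stop; 3 to 4 N lifts the bar. Inside 100 x 176 mm, walls 21 to 26 mm high; a 24 mm lip at the hinge holds the lug while the tray comes up; the lug topples over it into the receiving tray at 1.75 to 1.9 rad, so swing to about 2.1.
- hinge_mid (a point): Middle of the hinge line, 48 mm above the bench; the line runs along the fixture's y.
- handle_mid (a point): Middle of the tipping tray's bar: round, black, 14 mm thick, 118 mm clear length along the fixture's y, carried by an arm at each end. Tray down: 60 mm above the bench, fixture x +144 mm. Moves with the tray on a 144.5 mm circle about the hinge line, at (joint + 0.083) rad above fixture x. Free: 31 mm between bar and tray wall, 53 mm under the bar.
- lug_mid (a point): The task's lug: tinned copper, two barrels side by side, 135 long, 56 wide, 28 mm high at the barrels, flat palm 70 x 56 x 8 mm with two holes, 0.3 kg. Point half-way along, 11 mm above its flat back. x along it towards the palm's end, z from the flat back to the barrel side (up when it lies right). Starts upside down in the tipping tray, length along the hinge within 0.2 rad.
- receiver_mid (a point): Middle of the receiving tray's floor, 16 mm above the bench, at fixture (-68, 0) mm; inside 128 mm across the hinge by 200 mm along it, rims up to 40 mm above the bench; axes as the fixture's.
- lock_mouth (a point): Centre of the lock bore's outer mouth, 62 mm above the bench, at fixture (70, 143) mm; axes as the fixture's. The bore, 17.6 mm wide, runs along the fixture's -y: 22 mm through the fixed grey knuckle, 3 mm gap, 20 mm through the tray's own knuckle, in line only when the tray is fully down. Knuckles 31 mm in diameter.
- pin_grip (a point): Lock pin, centre of its flat tab; plain steel, lying flat on the bench left or right of the fixture, 0.1 kg. Tab 42 long, 26 wide, 14 mm thick; then a round shank 14 mm thick, 50 mm long, its last 9 mm tapering to a 6 mm tip. x from tab to tip, z up; point 7 mm above the bench, 71 mm behind the tip. Fully home, the tab's end meets the fixed knuckle, the tip 50 mm inside the mouth.
- pin_tip (a point): The lock pin's tapered tip, on the shank's axis; axes as the pin's.
- lug_box: Bystander, fixed: open yellow cardboard box of small lugs, 125 x 185 x 70 mm, right of the fixture, its lid lying beyond it. Origin: centre of its underside.
- bolt_mid (a point): Bystander: hexagon-head bolt, 92 mm long, 15 mm shank, lying on the other side of the fixture from the pin (not the pin: round thread and hexagon head, no tab). Middle, 10 mm up.
- die_mid (a point): Bystander: half of a crimping die, dark steel block 60 x 44 x 32 mm with a stub. Middle, half-way up.
- small_lug_mid (a point): Bystander: single-barrel lug, 88 x 34 x 24 mm. Middle, 10 mm up.
- tape_mid (a point): Bystander: black roll of tape lying flat, 80 mm diameter, 24 mm high. Centre.
- driver_grip (a point): Bystander: screwdriver 200 mm long, lying beyond the handle bar. Point on its handle.
- pliers_mid (a point): Bystander: pliers with grey grips, 165 mm long, 13 mm high. Near the middle.

How it is judged:
On the way, in this order (a step that is already met when the one before it is completed fails the run):
1. the tipping tray is swung up with the lug in it (value of joint tip_tray above 1 rad and angle between lug_mid's own z axis and vertical above 1 rad), for 0.1 s.
2. the lug has tumbled into the receiving tray and lies on its flat back, barrels up (angle between lug_mid's own z axis and vertical below 0.12 rad and x of lug_mid in the frame of receiver_mid between -0.05 and 0.055 m and y of lug_mid in the frame of receiver_mid between -0.06 and 0.06 m and z of lug_mid in the frame of receiver_mid below 0.02 m), for 0.2 s.
At the end, for the whole second after the job is handed in: Lug at rest on its flat back, barrels up (within 0.12 rad), within 50 mm (across) and 60 mm (along the hinge) of the receiving tray's middle; tipping tray down (under 0.05 rad); lock pin at rest, tip at least 42 mm inside the bore's mouth, within 6 mm and 0.15 rad of its line (all of step 2 and linear speed of each of lug, pin below 0.02 m/s and value of joint tip_tray below 0.05 rad and y of pin_tip in the frame of lock_mouth below -0.042 m and x of pin_tip in the frame of lock_mouth between -0.006 and 0.006 m and z of pin_tip in the frame of lock_mouth between -0.006 and 0.006 m and angle between the x axis of pin_tip and the y axis of lock_mouth, either way round below 0.15 rad); the robot touches nothing.
It fails at once if the robot touches the lug (contact force between any of the fingers, the arm and lug above 0.5 N).
It fails at once if the tipping tray is let drop (velocity of joint tip_tray below -5 rad/s).
It fails at once if another thing on the bench is shifted by more than 30 mm (distance of any of bolt_mid, die_mid, small_lug_mid, tape_mid, driver_grip, pliers_mid from where it was at the start of the episode above 0.03 m).
It also fails if it takes over 66 s, if anything falls off the work surface, if the arm or the gripper's body presses on something with over 40 N, if the wrist force passes 120 N, or if a joint passes its speed limit or range.

## Robot

A 6-joint arm with a two-finger parallel gripper is mounted at the origin on the work surface. World frame = base frame: x ahead of the robot, y to its left, z up, the work surface at z = 0. Lengths are in m, angles in rad, forces in N, time in s.
With the tool pointing down it reaches from about 0.2 to 0.875 m from the base axis. Payload 3.4 kg.
Tool frame: the origin (TCP) lies between the finger pads; the fingertips stand 17 mm ahead of it and the grasp point (between the pads) lies 2 mm behind it; z points along the fingers, y is the direction in which the jaws open and shut (so a half turn about z gives the same grasp; the last joint's range is limited). The gripper opens to 94 mm and grips with 3 to 60 N. Pads are 16 mm wide; open, the fingers measure 119 mm over their backs; the gripper's body (75 mm by 177 mm) begins 78 mm behind the grasp point.
Start: joints at [-0.121, 0.276, 1.505, -0, 1.361, -0.121], TCP at [0.575, -0, 0.222] pointing down, gripper open.
Joint ranges: [-2.89, 2.89], [-0.75, 2.08], [0.22, 2.7], [-1.18, 4.32], [0.11, 2.71], [-2.7, 2.7]. Speed limits (rad/s): [2.57, 2.57, 3.14, 3.14, 3.14, 3.14].

## Interface

Orientations are given as a unit quaternion [x, y, z, w].
In Python, from bench import arm gives the robot as it stands.
- The arm moves only by the tool move_arm, never from a script. Its argument "commands" is one flat list of numbers, 6 for each row, row after row: the shift along the tool's x, y, z in mm, then the turn, a rotation vector about the tool's x, y, z in rad. A call has 1 to 12 rows; each row shifts and turns the commanded pose from where the row before left it, along the tool's axes as they then stand; what a row does not reach is not made up. A row lasts 1/10 s, in which the tool goes at most 50 mm and 8.59 degrees, less where a joint would pass 70% of its speed; a pose out of reach is approached as far as the arm can. A call with a gripper value outside its range is refused whole. "jaw" is the closure, from -1 (fully open) to 1 (shut), so that 0 is half open, set as the call begins (left out, the last holds). The fingers move at their own pace and stop on an object; the grip force is fixed at half the most. Time passes only in rows, so rows that do not move let the fingers close. It gives the time, the measured TCP pose, the force and the opening at its end, in the units of the state.
- arm.observe(): the state, without advancing time (a new reading comes with each control period).
- arm.camera(name): name is "scene" or "side" or "wrist"; returns the picture (420x560x3 uint8, blue, green, red); there is no depth.
- arm.calibration(name): a dict with "fx", "fy", "cx", "cy" (pixels), "k1" (the pictures are not rectified: a ray, as slopes to the right and down, at radius r is drawn at 1 + k1 r^2 times it, then the intrinsics apply), "rvec" (rotation vector, rad) and "tvec" (3), from world to camera coordinates, as OpenCV has them. Camera axes: x right, y down, z forward; pixel columns grow to the right and rows downward; lengths in m; the calibration is good to about 2 mm. A picture is of the moment at which its call begins: read the wrist's pose just before it. calibration takes no time and is no camera call; for the wrist camera it gives the pose at the moment of the call.
- arm.job_done(): hands the job in, once; it reports no verdict.
Trained networks look in the newest picture that a camera, given by its name, has taken for a name from the list of things; names that differ only in an ending like _2 or _b are one class to them, and where a whole thing is asked for, a point or a joint stands for the part that bears it (a point fixed in the world has none). Each returns a list of dicts, best first, with "confidence" (0 to 1); they miss things now and then, are a little off and sometimes report something else, mostly with a low value. They report only what shows in the picture. A call takes as long as a camera call.
- arm.masks_of(camera, thing): "region" (420x560 bool, what is visible of it) and "position" ([column, row] in pixels, amid what is visible of it).
The state is a dict: "t": time; "joint_positions": joint angles; "qd": joint speeds; "effort": joint torques, N m; "position": TCP position; "orientation": TCP orientation; "force": force on the tool from outside, world axes, zero at the start; "wrist_torque": the same for the moment, N m; "gripper_width": finger opening in m.
Only numpy, scipy, OpenCV 4.12 (cv2) and the standard library are available. Lean on these libraries where they do the work, as an engineer would, in place of code of your own. Each camera call takes 0.05 s, during which the arm holds its last target.

## Working session

There is one attempt and no reset: what is moved stays moved. The work goes in short steps, Python scripts to look and compute and a tool call to move; the robot and the scene stay as the last step left them, time stands still between calls to the robot, and variables do not carry over. Pictures are saved under pics/ and viewed, and the job is handed in when it is done.

Besides the shell and the picture viewer there is one more tool, called in YAML: its name, and indented under it one key for each argument. move_arm: Moves the arm, as the interface text tells. Its arguments: {"type":"object","properties":{"commands":{"type":"array","items":{"type":"number"}},"jaw":{"type":"number"}},"required":["commands"]}

```bash
ls; mkdir -p pics; cat > h.py <<'E'
import numpy as np, cv2
from bench import arm
from scipy.spatial.transform import Rotation as R
def snap(n,f):
    im=arm.camera(n); cv2.imwrite('pics/'+f+'.png',im); return im
def cal(n):
    c=arm.calibration(n); Rm=R.from_rotvec(np.array(c['rvec']).ravel()).as_matrix(); return c,Rm,np.array(c['tvec']).ravel()
def ray(n,px,C=None):
    c,Rm,t=C or cal(n)
    xd=np.array([(px[0]-c['cx'])/c['fx'],(px[1]-c['cy'])/c['fy']]); x=xd.copy()
    for _ in range(20): x=xd/(1+c['k1']*(x@x))
    d=Rm.T@np.array([x[0],x[1],1]); return -Rm.T@t,d
def onz(n,px,z,C=None):
    o,d=ray(n,px,C); return o+d*(z-o[2])/d[2]
def proj(n,P,C=None):
    c,Rm,t=C or cal(n); p=Rm@np.array(P)+t; x=p[:2]/p[2]; x=x*(1+c['k1']*(x@x)); return np.array([c['fx']*x[0]+c['cx'],c['fy']*x[1]+c['cy']])
E
python3 - <<'E'
from h import *
for n in ['scene','side','wrist']:
    snap(n,n+'0'); o,d=ray(n,(280,210)); print(n,o,d)
    for th in ['turnover','tip_tray','handle_mid','lug_mid','pin_grip','bolt_mid','lug_box','driver_grip','die_mid','tape_mid','small_lug_mid','pliers_mid']:
        m=arm.masks_of(n,th)
        print(n,th,[(round(q['confidence'],2),np.round(q['position']).tolist(),int(q['region'].sum())) for q in m[:2]])
print(arm.observe())
E
```

```text
pics
scene [1.16877503 0.39994752 0.71814728] [-0.60365222 -0.43646583 -0.66716265]
scene turnover [(0.93, [278.0, 203.0], 5886), (0.63, [175.0, 200.0], 651)]
scene tip_tray [(0.94, [242.0, 201.0], 2159)]
scene handle_mid [(0.82, [241.0, 203.0], 2166)]
scene lug_mid [(0.82, [247.0, 191.0], 1031)]
scene pin_grip [(0.7, [382.0, 258.0], 816), (0.69, [204.0, 175.0], 145)]
scene bolt_mid [(0.8, [331.0, 231.0], 231)]
scene lug_box []
scene driver_grip []
scene die_mid [(0.86, [229.0, 158.0], 345)]
scene tape_mid [(0.67, [175.0, 196.0], 620)]
scene small_lug_mid [(0.8, [345.0, 200.0], 348)]
scene pliers_mid [(0.62, [384.0, 259.0], 863), (0.52, [245.0, 192.0], 1089)]
side [ 0.24938142 -0.91752722  0.95501469] [ 0.26158871  0.68856702 -0.6768025 ]
side turnover [(0.69, [270.0, 258.0], 7161)]
side tip_tray [(0.8, [304.0, 239.0], 1935)]
side handle_mid [(0.82, [300.0, 236.0], 1916), (0.17, [246.0, 211.0], 98)]
side lug_mid [(0.58, [292.0, 241.0], 808)]
side pin_grip [(0.79, [300.0, 314.0], 308)]
side bolt_mid []
side lug_box [(0.75, [339.0, 374.0], 5879)]
side driver_grip [(0.56, [347.0, 241.0]
[... 994 characters left out ...]
796)]
{'t': 1.95, 'joint_positions': array([-1.21011046e-01,  2.75893966e-01,  1.50490994e+00,  2.06621164e-05,
        1.36070191e+00, -1.20984608e-01]), 'qd': array([ 0.00122837,  0.00029695, -0.00117399,  0.00092405,  0.00040514,
        0.00023271]), 'effort': array([-2.04072603e-04, -4.04461777e+01, -2.37493247e+01,  7.02848635e-02,
        2.49786879e-02, -3.03953607e-05]), 'position': array([ 5.75028178e-01, -7.56748064e-06,  2.22492487e-01]), 'orientation': array([7.07117651e-01, 7.07095910e-01, 3.47274006e-05, 2.79545812e-05]), 'force': array([-0.1283216 ,  0.33373451,  0.01124215]), 'wrist_torque': array([-0.0124264 , -0.02552039, -0.03326215]), 'gripper_width': 0.0942685216314238}
```

View pictures.

View pics/wrist0.png

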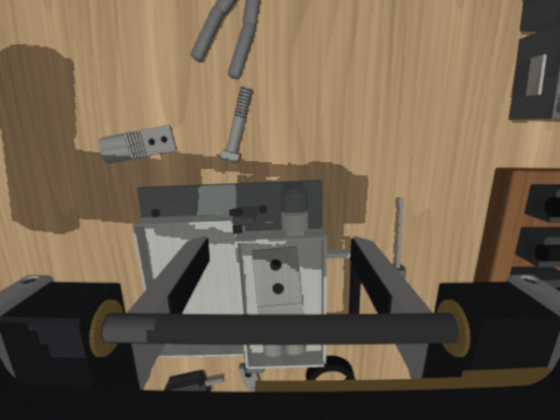

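View pics/side0.png

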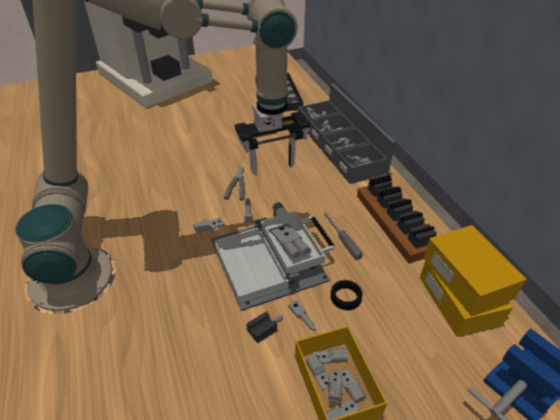

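View pics/scene0.png

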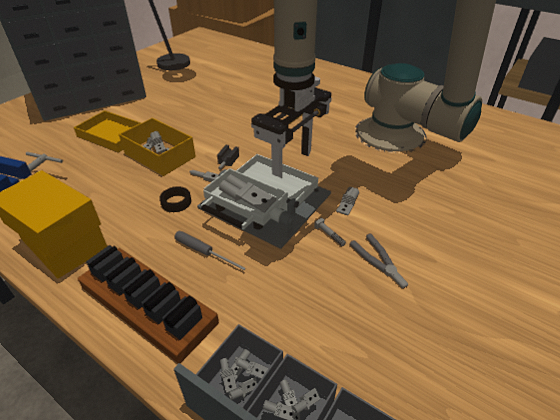

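```bash
python3 - <<'E'
import cv2
w=cv2.imread('pics/wrist0.png'); cv2.imwrite('pics/c1.png',cv2.resize(w[170:400,100:420],None,fx=2.5,fy=2.5,interpolation=cv2.INTER_CUBIC))
s=cv2.imread('pics/side0.png'); cv2.imwrite('pics/c2.png',cv2.resize(s[190:345,195:375],None,fx=4.2,fy=3.8,interpolation=cv2.INTER_CUBIC))
s=cv2.imread('pics/scene0.png'); cv2.imwrite('pics/c3.png',cv2.resize(s[140:260,160:350],None,fx=4.2,fy=4.2,interpolation=cv2.INTER_CUBIC))
E
```

```text
(no output)
```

View pics/c1.png

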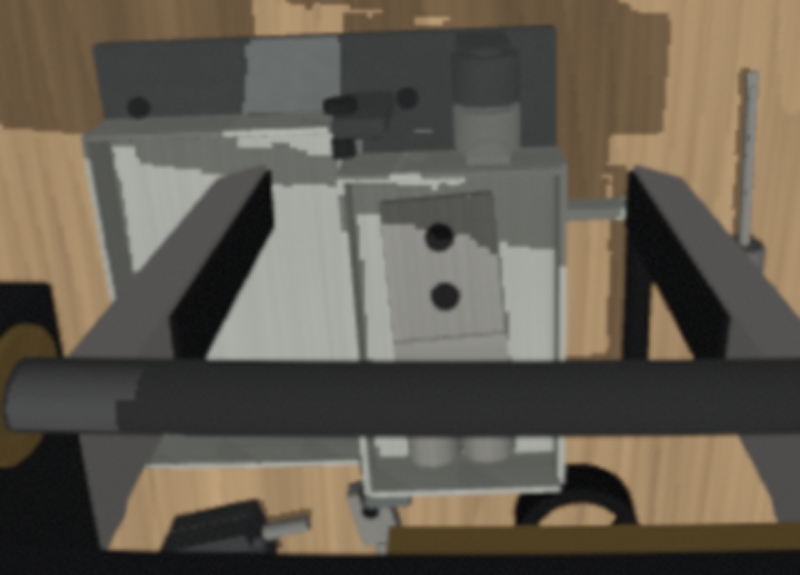

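View pics/c2.png

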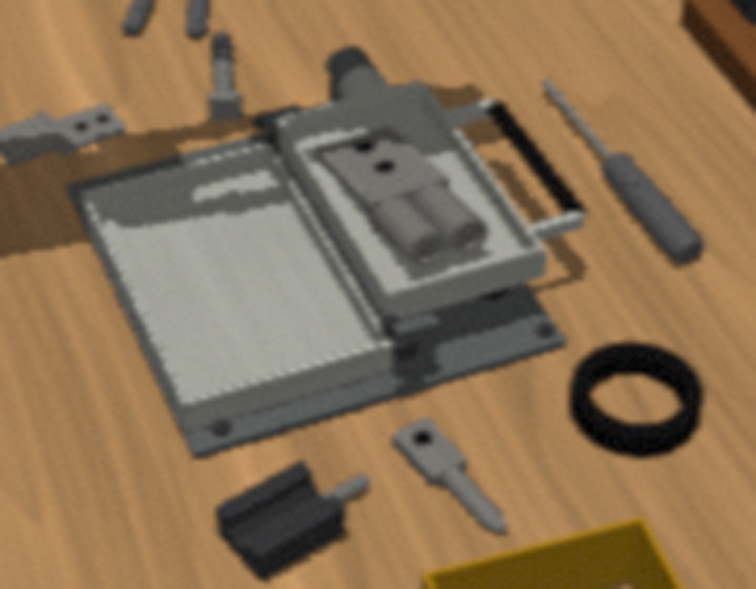

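View pics/c3.png

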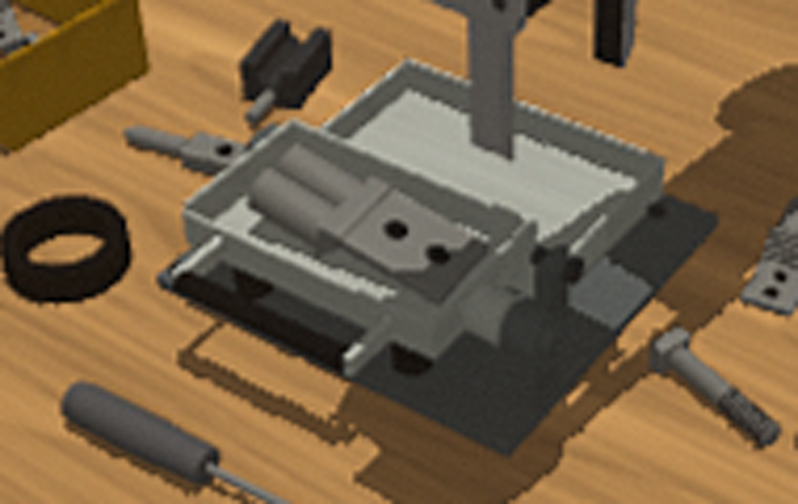

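```bash
python3 - <<'E'
from h import *
S=cal('side');W=cal('wrist')
P={}
for z in (0.0,0.006,0.01):
    a=[onz('side',(195+x/4.2,190+y/3.8),z,S)[:2] for x,y in [(70,187),(200,455),(565,340)]]
    print(z,np.round(a,4).tolist(),[np.linalg.norm(a[1]-a[0]),np.linalg.norm(a[2]-a[1])],np.arctan2(*(a[2]-a[1])[::-1]),np.arctan2(*(a[0]-a[1])[::-1])-np.pi/2)
    b=[onz('wrist',(100+x/2.5,170+y/2.5),z,W)[:2] for x,y in [(94,43),(556,27)]]
    print(np.round(b,4).tolist(),np.linalg.norm(b[1]-b[0]),np.arctan2(*(b[1]-b[0])[::-1]))
a=[onz('side',(195+x/4.2,190+y/3.8),.06,S)[:2] for x,y in [(495,105),(576,210)]]
print('bar',a)
for z in (.007,):
  for x,y in [(412,432),(455,475),(503,528)]: print('pin',onz('side',(195+x/4.2,190+y/3.8),z,S)[:2])
C=cal('scene')
for x,y in [(205,152),(130,137)]: print('pinscene',onz('scene',(160+x/4.2,140+y/4.2),.008,C)[:2])
a=[onz('scene',(160+x/4.2,140+y/4.2),.06,C)[:2] for x,y in [(165,280),(348,362)]]
print('bar',a)
E
```

```text
0.0 [[0.3897, 0.0066], [0.4011, -0.2577], [0.6453, -0.2457]] [np.float64(0.26456593428815), np.float64(0.2444583275951204)] 0.04884581358654808 0.04300875931618453
[[0.3829, 0.002], [0.6325, 0.0101]] 0.24969009311472967 0.03245322240896513
0.006 [[0.3889, 0.0008], [0.4002, -0.2618], [0.6428, -0.25]] [np.float64(0.26290376551162886), np.float64(0.2429224873880943)] 0.04884581358654834 0.04300875931618475
[[0.3859, 0.0032], [0.6316, 0.0112]] 0.24578227802146346 0.03245322240896515
0.01 [[0.3883, -0.003], [0.3995, -0.2646], [0.6411, -0.2528]] [np.float64(0.26179565299394825), np.float64(0.2418985939167435)] 0.04884581358654851 0.04300875931618475
[[0.3879, 0.004], [0.631, 0.0119]] 0.24317706795928618 0.0324532224089651
bar [array([ 0.6711272 , -0.06944153]), array([ 0.67624913, -0.18529219])]
pin [ 0.52411029 -0.28901041]
pin [ 0.53511455 -0.3289151 ]
pin [ 0.54537865 -0.37481244]
pinscene [ 0.52793797 -0.31294811]
pinscene [ 0.54551857 -0.36623074]
bar [array([ 0.67758127, -0.1956711 ]), array([ 0.66818927, -0.06705762])]
```

move_arm:
  commands: [-33,25,0,0,0,-0.01,-33,25,0,0,0,-0.01,-33,25,0,0,0,-0.01,-32,24,0,0,0,-0.01,0,0,0,0,0,0,0,0,0,0,0,0]
  jaw: 0.06

```text
t: 2.55
position: [0.6759, -0.13, 0.2216]
orientation: [0.693, 0.721, -0.0, -0.001]
force: [-0.3, -0.2, 0.3]
gripper_width: 0.0493
```

```bash
python3 - <<'E'
from h import *
snap('wrist','w1'); W=cal('wrist'); s=arm.observe(); print(s['t'],s['position'],s['gripper_width'],s['force'])
F=np.array([.530,-.1365]);yaw=.04
T=lambda x,y:(F[0]+np.cos(yaw)*x-np.sin(yaw)*y,F[1]+np.sin(yaw)*x+np.cos(yaw)*y)
im=cv2.imread('pics/w1.png')
for p in [(.144,0,.06),(.144,.059,.06),(.144,-.059,.06),(.07,.143,.062),(.07,.121,.062),(-.068,0,.016),(0,0,.048),(.110,.144,.006),(.110,-.120,.006),(-.137,.144,.006),(-.137,-.12,.006)]:
    q=proj('wrist',(*T(*p[:2]),p[2]),W); print(p,np.round(q)); cv2.circle(im,tuple(int(round(v)) for v in q),2,(0,0,255),-1)
cv2.imwrite('pics/w1b.png',cv2.resize(im,(784,588),interpolation=cv2.INTER_CUBIC))
E
```

```text
2.6 [ 0.67536906 -0.12903888  0.22202976] 0.04595310188103672 [-0.07161174 -0.33467457 -0.10063131]
(0.144, 0, 0.06) [278. 200.]
(0.144, 0.059, 0.06) [278. 148.]
(0.144, -0.059, 0.06) [278. 248.]
(0.07, 0.143, 0.062) [205.  65.]
(0.07, 0.121, 0.062) [207.  88.]
(-0.068, 0, 0.016) [116. 193.]
(0, 0, 0.048) [158. 198.]
(0.11, 0.144, 0.006) [250.  74.]
(0.11, -0.12, 0.006) [255. 273.]
(-0.137, 0.144, 0.006) [51. 78.]
(-0.137, -0.12, 0.006) [ 87. 272.]
```

View pics/w1b.png

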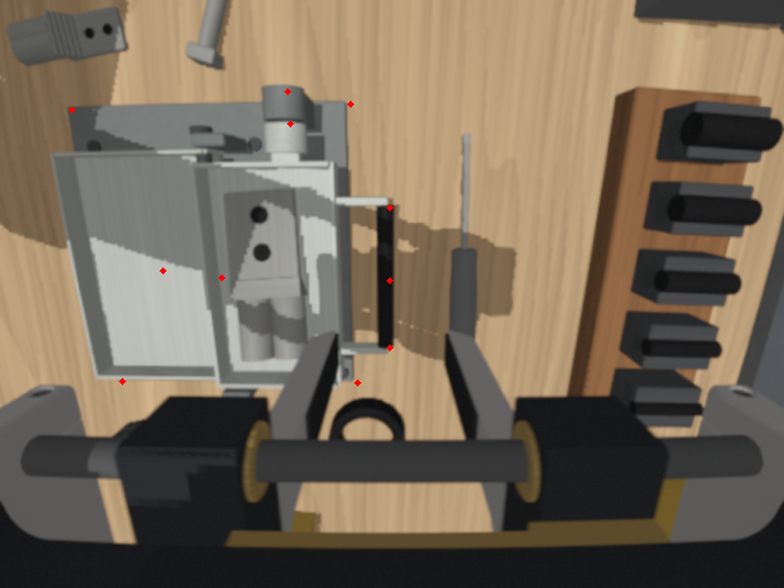

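```bash
cat >> h.py <<'E'
def tool(tilt,yaw):
    # tool x->fixture y, tool y->fixture x, z down; tilt>0: fingers point to -x
    b=np.array([[0,1,0],[1,0,0],[0,0,-1.]]).T
    b=np.array([[0,1,0],[1,0,0],[0,0,-1.]])
    return R.from_euler('z',yaw)*R.from_matrix(b)*R.from_euler('x',tilt)
def rows(p0,R0,poses,q=.5,qa=.01):
    p=np.array(p0,float);Rc=R0;out=[]
    for P,Rt in poses:
        d=Rc.inv().apply(np.array(P)-p)*1000; d=np.round(d/q)*q
        rv=(Rc.inv()*Rt).as_rotvec(); rv=np.round(rv/qa)*qa
        p=p+Rc.apply(d/1000); Rc=Rc*R.from_rotvec(rv)
        out+=[float(v) for v in d]+[round(float(v),3) for v in rv]
    print([int(v) if v==int(v) else v for v in out]); return p,Rc
E
python3 - <<'E'
from h import *
s=arm.observe(); p=s['position'];R0=R.from_quat(s['orientation']); print(p,tool(0,.04).as_quat(),s['orientation'])
B=np.array([.671,-.129,.060])
T=[tool(.1*i,.04) for i in range(1,5)]
z=T[3].apply([0,0,1]); pre=B-.058*z
rows(p,R0,[(p+(pre-p)*i/4,T[i-1]) for i in range(1,5)])
print(pre)
E
```

```text
[ 0.67536906 -0.12903888  0.22202976] [0.69282417 0.72110656 0.         0.        ] [ 6.92939993e-01  7.20994727e-01 -8.28976309e-05 -8.73559619e-04]
[0, 4.5, 27, 0.1, 0, 0, 0, 7.5, 26.5, 0.1, 0, 0, 0, 10, 26, 0.1, 0, 0, 0, 12, 24.5, 0.1, 0, 0]
[ 0.6935682  -0.12809679  0.11342154]
```

move_arm:
  commands: [0,4.5,27,0.1,0,0,0,7.5,26.5,0.1,0,0,0,10,26,0.1,0,0,0,12,24.5,0.1,0,0,0,0,0,0,0,0,0,0,0,0,0,0]
  jaw: 0.4

```text
t: 3.2
position: [0.6933, -0.1274, 0.1128]
orientation: [0.678, 0.707, -0.144, -0.139]
force: [-1.0, -0.1, 0.7]
gripper_width: 0.028
```

```bash
python3 - <<'E'
from h import *
snap('wrist','w2');W=cal('wrist');snap('side','s2'); snap('scene','sc2')
im=cv2.imread('pics/w2.png')
s=arm.observe(); print(s['t'],s['position'],s['gripper_width'],s['force'])
Rt=R.from_quat(s['orientation'])
for d in (0,.058): q=proj('wrist',s['position']+Rt.apply([0,0,d]),W); cv2.circle(im,tuple(int(round(v)) for v in q),2,(0,255,0),-1)
for B in [(.671,-.129,.060),(.671+.002,-.129-.059,.06),(.671-.002,-.129+.059,.06)]:
  q=proj('wrist',B,W); cv2.circle(im,tuple(int(round(v)) for v in q),2,(0,0,255),-1)
cv2.imwrite('pics/w2b.png',cv2.resize(im,(784,588),interpolation=cv2.INTER_CUBIC))
i=cv2.imread('pics/s2.png');cv2.imwrite('pics/s2b.png',cv2.resize(i[150:330,195:405],None,fx=3.5,fy=3.3,interpolation=cv2.INTER_CUBIC))
E
```

```text
3.35 [ 0.69422301 -0.12871199  0.1187166 ] 0.028270469913115034 [ 0.31998712  0.14440719 -0.90433488]
```

View pics/w2b.png

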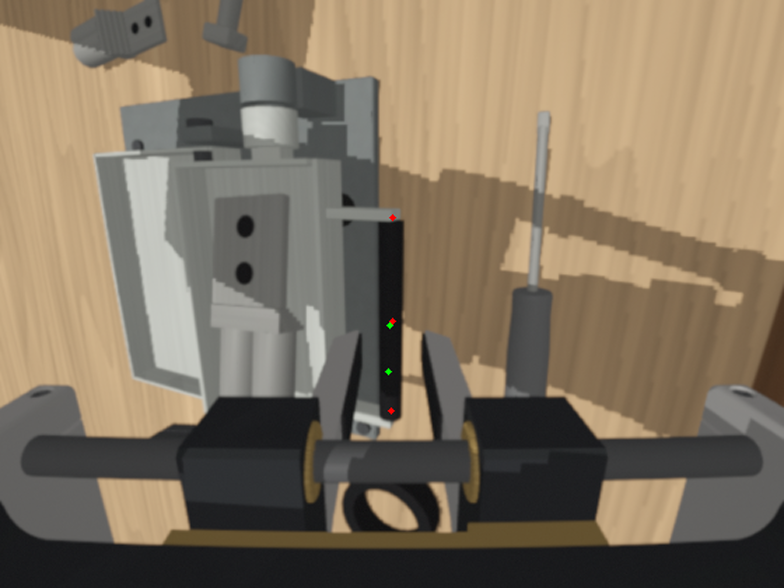

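View pics/s2b.png

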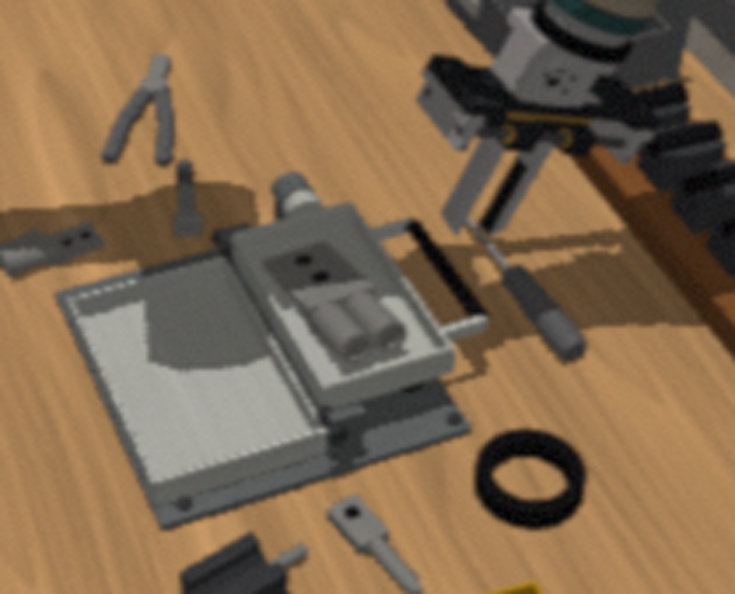

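move_arm:
  commands: [0,0,20,0,0,0,0,0,20,0,0,0,0,0,20,0,0,0,0,0,0,0,0,0]

```text
t: 3.75
position: [0.6688, -0.1297, 0.061]
orientation: [0.679, 0.707, -0.143, -0.137]
force: [-0.4, 0.2, -0.3]
gripper_width: 0.0282
```

```bash
python3 - <<'E'
from h import *
snap('wrist','w3');snap('side','s3')
for k in range(3):
  s=arm.observe(); print(s['t'],s['position'],s['gripper_width'],s['force']); arm.camera('scene')
i=cv2.imread('pics/s3.png');cv2.imwrite('pics/s3b.png',cv2.resize(i[150:330,195:405],None,fx=3.5,fy=3.3,interpolation=cv2.INTER_CUBIC))
E
```

```text
3.85 [ 0.67121104 -0.13004917  0.06228564] 0.028446776664718516 [ 0.49677528  0.10138315 -0.08727024]
3.9 [ 0.6717968  -0.13010985  0.06217864] 0.028587482170365025 [ 0.40235585 -0.19820506  0.35674066]
3.95 [ 0.67200404 -0.13009028  0.06174702] 0.028161195139549917 [0.15742495 0.58980025 0.90919663]
```

View pics/w3.png

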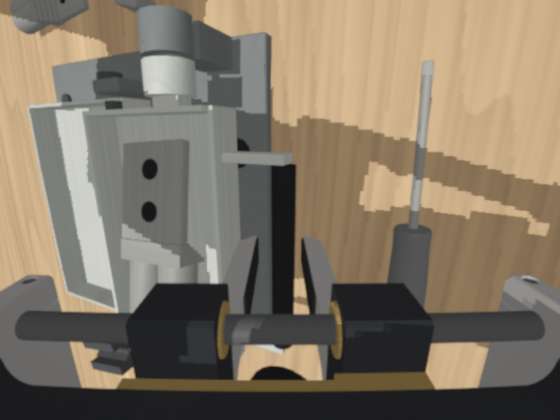

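View pics/s3b.png

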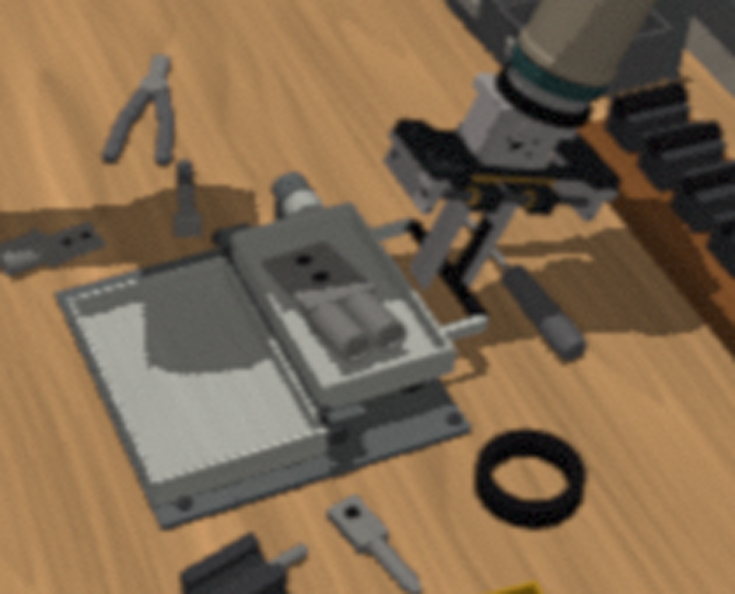

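move_arm:
  commands: [0,0,0,0,0,0,0,0,0,0,0,0,0,0,0,0,0,0,0,0,0,0,0,0]
  jaw: 1

```text
t: 4.4
position: [0.6703, -0.1298, 0.0596]
orientation: [0.679, 0.707, -0.144, -0.138]
force: [-1.6, -0.5, 6.4]
gripper_width: 0.0135
```

```bash
python3 - <<'E'
from h import *
for k in range(3):
  s=arm.observe(); print(s['t'],s['position'],s['gripper_width'],s['force'],s['wrist_torque']); arm.camera('scene')
E
```

```text
4.4 [ 0.67029208 -0.12981524  0.05958807] 0.01354601003332819 [-1.61745073 -0.52165165  6.36845592] [ 0.00708172  0.55328429 -0.04691118]
4.45 [ 0.67030597 -0.12979055  0.05958522] 0.013113577298373424 [-1.70842897 -1.06889551  5.34133963] [ 0.0181779   0.52867807 -0.02604356]
4.5 [ 0.6703318  -0.12981813  0.05957718] 0.013134125676403575 [-0.9620152   0.29670427  4.38109257] [ 0.015124    0.52176995 -0.01770547]
```

```bash
cat > arc.py <<'E'
from h import *
import sys
yaw=.04
def bar(th): a=th+.083; return .1445*np.array([np.cos(a)*np.cos(yaw),np.cos(a)*np.sin(yaw),np.sin(a)])
def tilt(th): return .4-1.3*th/2.1
def plan(P0,ths):  # P0: commanded position at th=0
    ths=list(ths)
    return [(np.array(P0)+bar(t)-bar(0),tool(tilt(t),yaw)) for t in ths]
E
python3 - <<'E'
from arc import *
P0=np.array([.6703,-.1298,.0594])
th=np.arange(36)*.06
ps=plan(P0,th); p,Rc=ps[0]
for k in range(3):
    p,Rc=rows(p,Rc,ps[1+12*k:1+12*k+12]); print(p,Rc.as_quat())
E
```

```text
[0, -4.5, -7.5, -0.04, 0, 0, 0, -4, -7.5, -0.03, 0, 0, 0, -5, -7.5, -0.04, 0, 0, 0, -4.5, -7, -0.04, 0, 0, 0, -5, -7, -0.04, 0, 0, 0, -5, -7.5, -0.03, 0, 0, 0, -5.5, -6.5, -0.04, 0, 0, 0, -5, -7, -0.04, 0, 0, 0, -5.5, -6.5, -0.03, 0, 0, 0, -6, -6.5, -0.04, 0, 0, 0, -6, -6.5, -0.04, 0, 0, 0, -6, -6, -0.04, 0, 0]
[ 0.62652158 -0.13155207  0.1511416 ] [0.69260768 0.72088122 0.01802579 0.0173188 ]
[0, -6, -6.5, -0.03, 0, 0, 0, -6, -6, -0.04, 0, 0, 0, -6.5, -5.5, -0.04, 0, 0, 0, -6.5, -6, -0.03, 0, 0, 0, -7, -5.5, -0.04, 0, 0, 0, -6.5, -5, -0.04, 0, 0, 0, -7, -5.5, -0.04, 0, 0, 0, -7, -5, -0.03, 0, 0, 0, -7.5, -5, -0.04, 0, 0, 0, -7, -4.5, -0.04, 0, 0, 0, -7.5, -5, -0.03, 0, 0, 0, -7.5, -4, -0.04, 0, 0]
[ 0.53325942 -0.13528455  0.19157236] [0.67213459 0.69957239 0.17490896 0.16804888]
[0, -7.5, -4.5, -0.04, 0, 0, 0, -7.5, -4, -0.04, 0, 0, 0, -8, -4, -0.03, 0, 0, 0, -7.5, -3.5, -0.04, 0, 0, 0, -8, -3.5, -0.04, 0, 0, 0, -8, -3.5, -0.03, 0, 0, 0, -8, -3, -0.04, 0, 0, 0, -8.5, -3, -0.04, 0, 0, 0, -8, -3, -0.04, 0, 0, 0, -8.5, -2.5, -0.03, 0, 0, 0, -8, -2.5, -0.04, 0, 0]
[ 0.4433707  -0.13888202  0.16597161] [0.62385152 0.64931831 0.3136565  0.30135464]
```

move_arm:
  commands: [0,-4.5,-7.5,-0.04,0,0,0,-4,-7.5,-0.03,0,0,0,-5,-7.5,-0.04,0,0,0,-4.5,-7,-0.04,0,0]

```text
t: 4.95
position: [0.6641, -0.13, 0.0916]
orientation: [0.688, 0.716, -0.089, -0.086]
force: [0.1, 0.4, -4.9]
gripper_width: 0.013
```

move_arm:
  commands: [0,-5,-7,-0.04,0,0,0,-5,-7.5,-0.03,0,0,0,-5.5,-6.5,-0.04,0,0,0,-5,-7,-0.04,0,0,0,-5.5,-6.5,-0.03,0,0,0,-6,-6.5,-0.04,0,0,0,-6,-6.5,-0.04,0,0,0,-6,-6,-0.04,0,0]

```text
t: 5.75
position: [0.6283, -0.1314, 0.1516]
orientation: [0.693, 0.721, 0.02, 0.02]
force: [2.4, -0.1, -2.4]
gripper_width: 0.0133
```

move_arm:
  commands: [0,-6,-6.5,-0.03,0,0,0,-6,-6,-0.04,0,0,0,-6.5,-5.5,-0.04,0,0,0,-6.5,-6,-0.03,0,0,0,-7,-5.5,-0.04,0,0,0,-6.5,-5,-0.04,0,0,0,-7,-5.5,-0.04,0,0,0,-7,-5,-0.03,0,0,0,-7.5,-5,-0.04,0,0,0,-7,-4.5,-0.04,0,0]

```text
t: 6.75
position: [0.553, -0.1344, 0.1921]
orientation: [0.677, 0.704, 0.153, 0.148]
force: [2.9, 3.4, 1.7]
gripper_width: 0.0132
```

```bash
python3 - <<'E'
from h import *
snap('side','s4');s=arm.observe(); print(s['t'],s['position'],s['gripper_width'],s['force'],s['wrist_torque'])
i=cv2.imread('pics/s4.png');cv2.imwrite('pics/s4b.png',cv2.resize(i[130:330,195:405],None,fx=3.3,fy=3,interpolation=cv2.INTER_CUBIC))
E
```

```text
6.8 [ 0.55134525 -0.13445341  0.19228045] 0.012906267294309721 [1.37187917 2.21509794 5.1942356 ] [ 0.34367226 -0.48909241  0.1782376 ]
```

View pics/s4b.png

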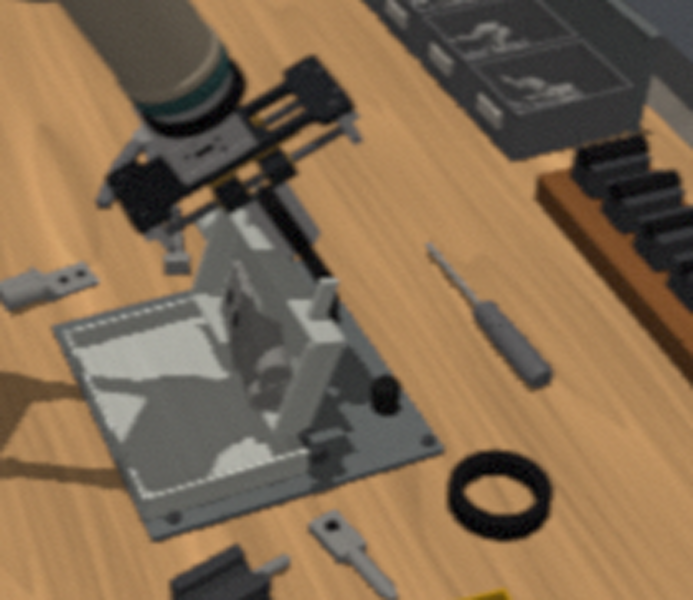

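move_arm:
  commands: [0,-7.5,-5,-0.03,0,0,0,-7.5,-4,-0.04,0,0,0,-7.5,-4.5,-0.04,0,0,0,-7.5,-4,-0.04,0,0,0,-8,-4,-0.03,0,0,0,-7.5,-3.5,-0.04,0,0,0,-8,-3.5,-0.04,0,0,0,-8,-3.5,-0.03,0,0]

```text
t: 7.6
position: [0.4839, -0.1371, 0.1879]
orientation: [0.648, 0.675, 0.253, 0.244]
force: [-0.6, 2.7, 5.3]
gripper_width: 0.0131
```

move_arm:
  commands: [0,-8,-3,-0.04,0,0,0,-8.5,-3,-0.04,0,0,0,-8,-3,-0.04,0,0,0,-8.5,-2.5,-0.03,0,0,0,-8,-2.5,-0.04,0,0,0,0,0,0,0,0,0,0,0,0,0,0,0,0,0,0,0,0]

```text
t: 8.4
position: [0.444, -0.1383, 0.1667]
orientation: [0.623, 0.649, 0.314, 0.303]
force: [-8.7, 1.6, 9.8]
gripper_width: 0.0129
```

```bash
python3 - <<'E'
from h import *
snap('side','s5');snap('scene','sc5');s=arm.observe(); print(s['t'],s['position'],s['gripper_width'],s['force'],s['wrist_torque'])
i=cv2.imread('pics/s5.png');cv2.imwrite('pics/s5b.png',cv2.resize(i[130:330,195:405],None,fx=3.3,fy=3,interpolation=cv2.INTER_CUBIC))
s=cv2.imread('pics/sc5.png'); cv2.imwrite('pics/sc5b.png',cv2.resize(s[80:260,160:400],None,fx=3.3,fy=3.3,interpolation=cv2.INTER_CUBIC))
E
```

```text
8.5 [ 0.44412422 -0.13832331  0.1667477 ] 0.013193644950197878 [-8.94000773  1.83780149  9.58879733] [0.21025952 0.11939245 0.24825178]
```

View pics/s5b.png

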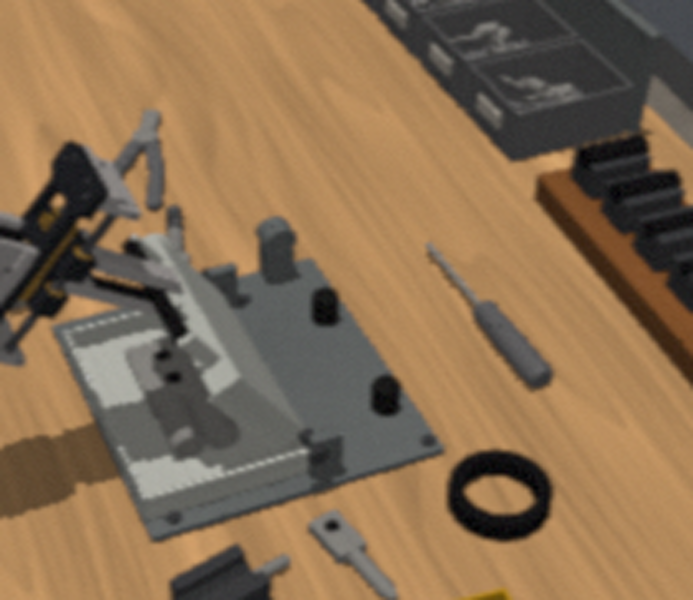

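View pics/sc5b.png

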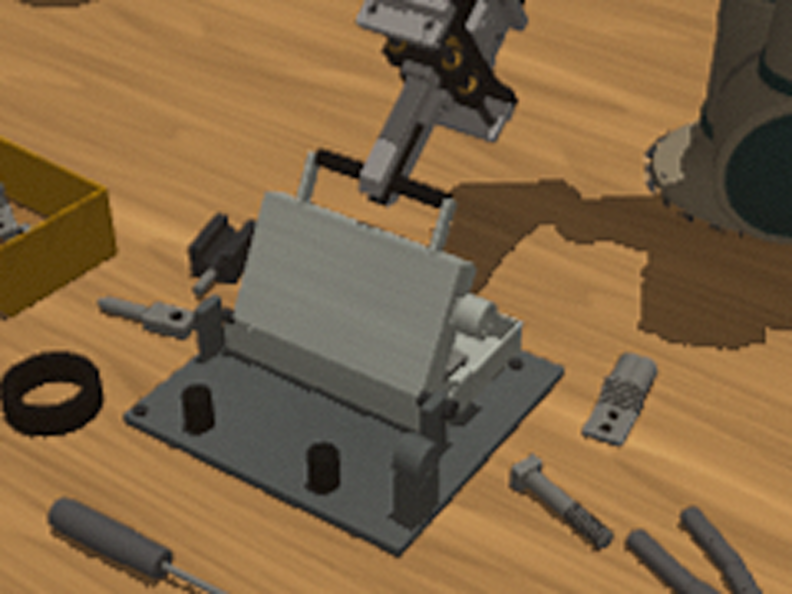

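```bash
python3 - <<'E'
from arc import *
P0=np.array([.6703,-.1298,.0594])
th=np.arange(36)*.06
p,Rc=np.array([.44337,-.13888,.16597]),R.from_quat([0.62385152,0.64931831,0.3136565,0.30135464])
ps=plan(P0,th[::-1][1:])
for k in range(3):
    p,Rc=rows(p,Rc,ps[12*k:12*k+12]); print(p,Rc.as_quat())
E
```

```text
[0, 8, 3, 0.04, 0, 0, 0, 8, 3, 0.03, 0, 0, 0, 8.5, 3, 0.04, 0, 0, 0, 8, 3, 0.04, 0, 0, 0, 8, 3.5, 0.04, 0, 0, 0, 7.5, 4, 0.03, 0, 0, 0, 8, 3.5, 0.04, 0, 0, 0, 7.5, 4, 0.04, 0, 0, 0, 8, 4, 0.03, 0, 0, 0, 7.5, 4.5, 0.04, 0, 0, 0, 7, 4.5, 0.04, 0, 0, 0, 7.5, 5, 0.04, 0, 0]
[ 0.54206812 -0.13492997  0.19087184] [0.67536092 0.70293042 0.16088346 0.15457348]
[0, 7, 4.5, 0.03, 0, 0, 0, 7.5, 5, 0.04, 0, 0, 0, 6.5, 5.5, 0.04, 0, 0, 0, 7, 5, 0.03, 0, 0, 0, 7, 5.5, 0.04, 0, 0, 0, 6.5, 5.5, 0.04, 0, 0, 0, 6.5, 6, 0.04, 0, 0, 0, 6, 6, 0.03, 0, 0, 0, 6.5, 6, 0.04, 0, 0, 0, 6, 6, 0.04, 0, 0, 0, 6, 6.5, 0.03, 0, 0, 0, 5.5, 6.5, 0.04, 0, 0]
[ 0.63264998 -0.13130476  0.14514979] [0.69281551 0.72109754 0.00360552 0.00346411]
[0, 5.5, 6.5, 0.04, 0, 0, 0, 5.5, 7, 0.04, 0, 0, 0, 5.5, 6.5, 0.03, 0, 0, 0, 5, 7, 0.04, 0, 0, 0, 5, 7, 0.04, 0, 0, 0, 5, 7.5, 0.03, 0, 0, 0, 4.5, 7, 0.04, 0, 0, 0, 4.5, 7.5, 0.04, 0, 0, 0, 4.5, 7.5, 0.04, 0, 0, 0, 4, 7.5, 0.03, 0, 0, 0, 4, 8, 0.04, 0, 0]
[ 0.67022424 -0.12980099  0.0593813 ] [ 0.67901382  0.70673243 -0.14326176 -0.13764291]
```

move_arm:
  commands: [0,8,3,0.04,0,0,0,8,3,0.03,0,0,0,8.5,3,0.04,0,0,0,8,3,0.04,0,0,0,8,3.5,0.04,0,0,0,7.5,4,0.03,0,0,0,8,3.5,0.04,0,0,0,7.5,4,0.04,0,0,0,8,4,0.03,0,0,0,7.5,4.5,0.04,0,0,0,7,4.5,0.04,0,0,0,7.5,5,0.04,0,0]

```text
t: 9.7
position: [0.5419, -0.1345, 0.1908]
orientation: [0.675, 0.704, 0.16, 0.154]
force: [-3.0, -0.4, 0.2]
gripper_width: 0.0133
```

```bash
python3 - <<'E'
from h import *
snap('side','s6');s=arm.observe(); print(s['t'],s['position'],s['gripper_width'],s['force'],s['wrist_torque'])
i=cv2.imread('pics/s6.png');cv2.imwrite('pics/s6b.png',cv2.resize(i[130:330,195:405],None,fx=3.3,fy=3,interpolation=cv2.INTER_CUBIC))
E
```

```text
9.75 [ 0.54377593 -0.13447621  0.19074367] 0.013244921903439634 [ 1.19244588  0.11505585 -0.70079315] [-0.05051897  0.29593852 -0.02845771]
```

View pics/s6b.png

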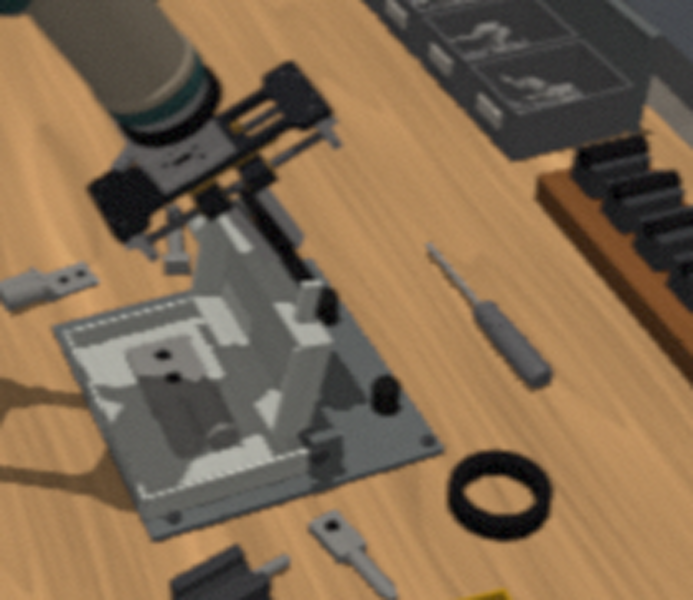

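move_arm:
  commands: [0,7,4.5,0.03,0,0,0,7.5,5,0.04,0,0,0,6.5,5.5,0.04,0,0,0,7,5,0.03,0,0,0,7,5.5,0.04,0,0,0,6.5,5.5,0.04,0,0,0,6.5,6,0.04,0,0,0,6,6,0.03,0,0,0,6.5,6,0.04,0,0,0,6,6,0.04,0,0,0,6,6.5,0.03,0,0,0,5.5,6.5,0.04,0,0]

```text
t: 10.95
position: [0.6324, -0.1314, 0.1448]
orientation: [0.693, 0.721, 0.003, 0.003]
force: [-0.8, -0.4, 1.3]
gripper_width: 0.013
```

move_arm:
  commands: [0,5.5,6.5,0.04,0,0,0,5.5,7,0.04,0,0,0,5.5,6.5,0.03,0,0,0,5,7,0.04,0,0,0,5,7,0.04,0,0,0,5,7.5,0.03,0,0,0,4.5,7,0.04,0,0,0,4.5,7.5,0.04,0,0]

```text
t: 11.75
position: [0.6658, -0.1302, 0.0845]
orientation: [0.685, 0.714, -0.105, -0.101]
force: [-1.0, -0.7, 0.3]
gripper_width: 0.0129
```

move_arm:
  commands: [0,4.5,7.5,0.04,0,0,0,4,7.5,0.03,0,0,0,2,4,0.02,0,0,0,2,4,0.02,0,0,0,0,0,0,0,0]

```text
t: 12.25
position: [0.6703, -0.13, 0.0595]
orientation: [0.679, 0.707, -0.144, -0.138]
force: [-2.4, -1.8, 2.8]
gripper_width: 0.013
```

```bash
python3 - <<'E'
from h import *
snap('side','s7');s=arm.observe(); print(s['t'],s['position'],s['gripper_width'],s['force'],s['wrist_torque'])
i=cv2.imread('pics/s7.png');cv2.imwrite('pics/s7b.png',cv2.resize(i[130:330,195:405],None,fx=3.3,fy=3,interpolation=cv2.INTER_CUBIC))
E
```

```text
12.3 [ 0.67030174 -0.12999757  0.0595309 ] 0.012854616540202458 [-2.06700358 -1.37260194  2.50952705] [-0.26666496  0.44763657  0.14620554]
```

View pics/s7b.png

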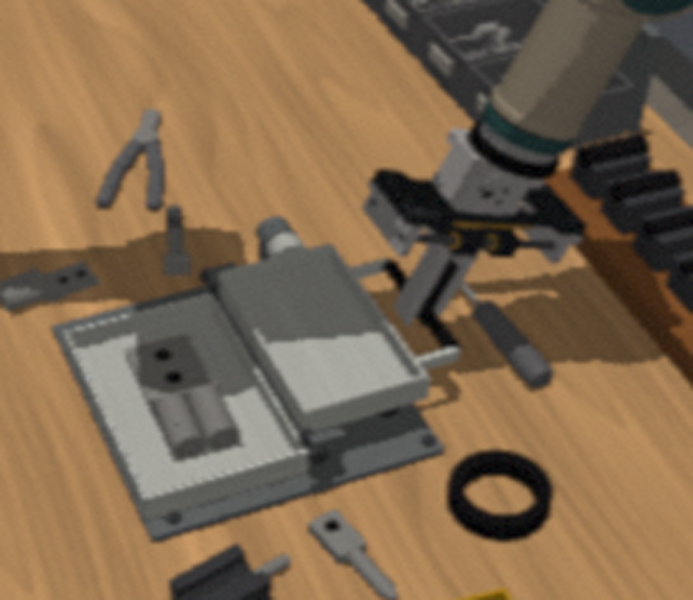

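```bash
python3 - <<'E'
from h import *
p=np.array([.6703,-.1298,.0595]);R0=tool(.4,.04);z=R0.apply([0,0,1])
a=p-.06*z; T=np.array([.5286,-.306,.222]); mid=np.array([.66,-.16,.17])
ps=[(p-.02*i*z,R0) for i in (1,2,3)]
ps+=[(a+(mid-a)*i/2,tool(.4-.1*i,.04+.03*i)) for i in (1,2)]
ps+=[(mid+(T-mid)*i/6,tool(.2-.2*i/6,.10+.14*i/6)) for i in range(1,7)]
print(rows(p,R0,ps))
E
```

```text
[0, 0, -20, 0, 0, 0, 0, 0, -20, 0, 0, 0, 0, 0, -20, 0, 0, 0, -15, -27, -18.5, -0.1, -0.01, -0.03, -14, -25, -21, -0.1, -0.01, -0.03, -22, -25.5, -4, -0.03, 0, -0.02, -21.5, -26, -4.5, -0.04, -0.01, -0.02, -21, -26, -5, -0.03, 0, -0.03, -20.5, -26.5, -6, -0.03, 0, -0.02, -19.5, -26.5, -7, -0.04, 0, -0.02, -19, -27, -8, -0.03, 0, -0.03]
(array([ 0.52861304, -0.30595995,  0.22222579]), Rotation.from_matrix(array([[-2.41341329e-01,  9.70440173e-01, -4.82599519e-04],
                            [ 9.70438234e-01,  2.41341812e-01,  1.94022388e-03],
                            [ 1.99934264e-03, -7.68163027e-08, -9.99998001e-01]])))
```

move_arm:
  commands: [0,0,0,0,0,0,0,0,0,0,0,0,0,0,0,0,0,0]
  jaw: 0.4

```text
t: 12.6
position: [0.671, -0.1293, 0.0587]
orientation: [0.679, 0.707, -0.143, -0.137]
force: [0.0, -0.2, 0.4]
gripper_width: 0.0276
```

move_arm:
  commands: [0,0,-20,0,0,0,0,0,-20,0,0,0,0,0,-20,0,0,0,-15,-27,-18.5,-0.1,-0.01,-0.03,-14,-25,-21,-0.1,-0.01,-0.03,-22,-25.5,-4,-0.03,0,-0.02,-21.5,-26,-4.5,-0.04,-0.01,-0.02,-21,-26,-5,-0.03,0,-0.03,-20.5,-26.5,-6,-0.03,0,-0.02,-19.5,-26.5,-7,-0.04,0,-0.02,-19,-27,-8,-0.03,0,-0.03]

```text
t: 13.7
position: [0.528, -0.3064, 0.2221]
orientation: [0.615, 0.788, 0.001, 0.0]
force: [0.1, -0.7, -0.9]
gripper_width: 0.0281
```

move_arm:
  commands: [0,0,0,0,0,0,0,0,0,0,0,0,0,0,0,0,0,0]
  jaw: 0.0

```text
t: 14.0
position: [0.5295, -0.3051, 0.2211]
orientation: [0.616, 0.788, 0.001, -0.001]
force: [0.7, -0.4, 0.2]
gripper_width: 0.0465
```

```bash
python3 - <<'E'
from h import *
s=arm.observe();W=cal('wrist'); snap('wrist','w8');snap('side','s8'); print(s['t'],s['position'],s['orientation'],s['gripper_width'],s['force'])
m=arm.masks_of('wrist','pin_grip'); im=cv2.imread('pics/w8.png')
for q in m[:2]:
    c=q['region'].astype(np.uint8); ys,xs=np.nonzero(c); print(q['confidence'],q['position'],len(xs),xs.min(),xs.max(),ys.min(),ys.max())
cs,_=cv2.findContours(m[0]['region'].astype(np.uint8),0,1); cv2.drawContours(im,cs,-1,(0,255,0),1)
for P in [(.5286,-.306,.007),(.5454,-.3748,.007)]:
  q=proj('wrist',P,W); print(q); cv2.circle(im,tuple(int(round(v)) for v in q),1,(0,0,255),-1)
cv2.imwrite('pics/w8b.png',cv2.resize(im,(784,588),interpolation=cv2.INTER_CUBIC))
E
```

```text
14.0 [ 0.52952676 -0.30509969  0.22110485] [ 0.61574162  0.78794689  0.00105387 -0.00091868] 0.04647951299875048 [ 0.67344692 -0.38354946  0.22521356]
0.71 [327.9, 82.1] 33008 179 475 0 170
0.65 [277.0, 198.1] 958 267 286 174 240
[278.41186622 190.44379737]
[278.28438703 240.73897933]
```

View pics/w8b.png

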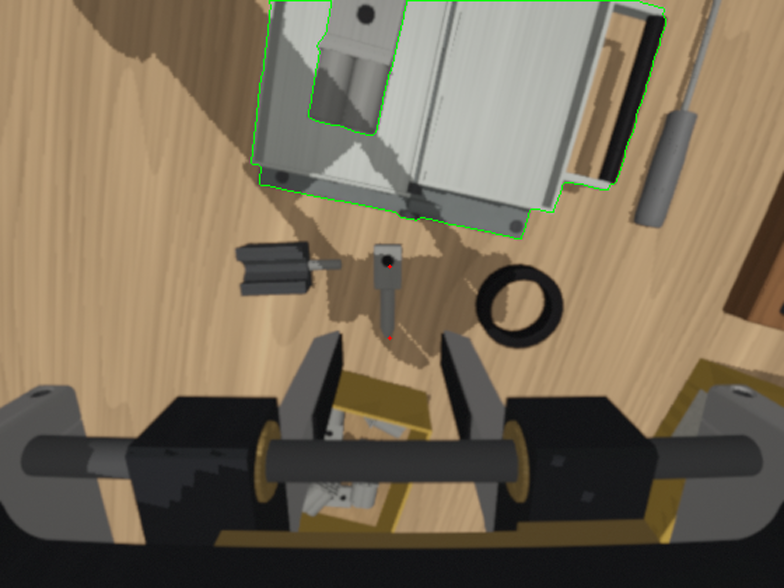

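View pics/s8.png

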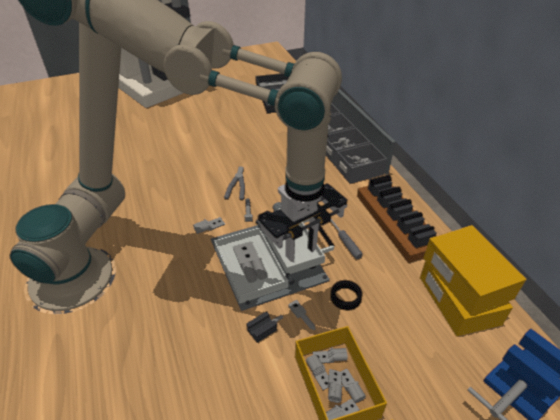

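```bash
python3 - <<'E'
from h import *
W=cal('wrist'); m=arm.masks_of('wrist','pin_grip')
r=[q for q in m if q['region'].sum()<3000][0]['region']
ys,xs=np.nonzero(r)
G=np.array([onz('wrist',(x,y),.010,W)[:2] for x,y in zip(xs,ys)])
c=G.mean(0);u=np.linalg.svd(G-c,full_matrices=0)[2][0]; u*=-np.sign(u[1])
t=(G-c)@u; n=(G-c)@np.array([-u[1],u[0]])
print('yaw',np.arctan2(-u[1],-u[0])-np.pi/2,'len',np.ptp(t),'wid',np.ptp(n))
# axis from row-centres in shank / tab
for lo,hi in [(0,.03),(.05,.085)]:
    k=(t-t.min()>lo)&(t-t.min()<hi); print(G[k].mean(0), n[k].min(),n[k].max())
tip=onz('wrist',(np.mean(xs[ys>=ys.max()-1]),ys.max()+.5),.007,W)[:2]; end=onz('wrist',(np.mean(xs[ys<=ys.min()+1]),ys.min()-.5),.014,W)[:2]
print('tip',tip,'end',end,np.linalg.norm(tip-end),'grip from tip',tip-.071*u,'from end',end+.021*u)
s=arm.observe();print(s['t'],s['position'])
E
```

```text
yaw 0.24671395933246787 len 0.09068872270449317 wid 0.025110199434460752
[ 0.52438746 -0.29912839] -0.012306599641888821 0.01260397980819434
[ 0.53713079 -0.35004487] -0.006201915665004529 0.006025604164594558
tip [ 0.54332997 -0.37452144] end [ 0.51934526 -0.28380608] 0.09383252447579618 grip from tip [ 0.52599044 -0.30567131] from end [ 0.52447385 -0.30417021]
14.2 [ 0.52969372 -0.30490848  0.22079913]
```

move_arm:
  commands: [1,-2,40,0,0,0,0,-2,40,0,0,0,0,0,40,0,0,0,0,0,40,0,0,0,0,0,30,0,0,0,0,0,8,0,0,0,0,0,0,0,0,0,0,0,0,0,0,0]

```text
t: 15.0
position: [0.526, -0.306, 0.0247]
orientation: [0.616, 0.788, 0.001, 0.0]
force: [-0.1, 0.3, 0.5]
gripper_width: 0.0471
```

```bash
python3 - <<'E'
from h import *
snap('wrist','w9');
for k in range(4):
  s=arm.observe(); print(s['t'],s['position'],s['force'],s['qd'].round(3)); arm.camera('scene')
E
```

```text
15.05 [ 0.52623757 -0.30628833  0.02518238] [-0.85572152  0.2872832  -1.1810929 ] [-0.004 -0.01   0.    -0.    -0.002  0.   ]
15.1 [ 0.52618425 -0.30633625  0.0253522 ] [ 1.26921927 -0.19652586 -0.11508382] [-0.001 -0.004  0.005 -0.    -0.002 -0.   ]
15.15 [ 0.52597269 -0.30629605  0.02527659] [ 0.64105578 -0.09418874  0.19586379] [-0.002 -0.001  0.009 -0.001 -0.002 -0.   ]
15.2 [ 0.5257062  -0.30613713  0.02508612] [-0.11547641  0.61209223 -0.07044925] [-0.002  0.004  0.009  0.001 -0.001 -0.001]
```

View pics/w9.png

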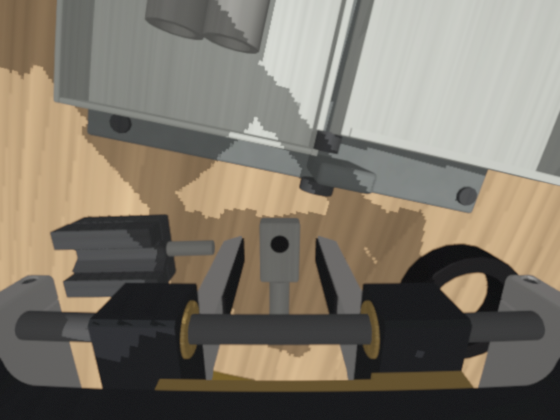

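move_arm:
  commands: [0,0,3,0,0,0,0,0,2,0,0,0,0,0,0,0,0,0]

```text
t: 15.55
position: [0.5244, -0.3053, 0.0181]
orientation: [0.616, 0.788, 0.001, -0.001]
force: [0.3, -0.0, 0.1]
gripper_width: 0.0474
```

move_arm:
  commands: [0,0,0,0,0,0,0,0,0,0,0,0,0,0,0,0,0,0,0,0,0,0,0,0,0,0,0,0,0,0]
  jaw: 1

```text
t: 16.05
position: [0.5248, -0.3055, 0.0184]
orientation: [0.616, 0.788, 0.001, -0.001]
force: [1.0, -0.1, 0.5]
gripper_width: 0.0257
```

```bash
python3 - <<'E'
from h import *
p=np.array([.5247,-.3055,.0185]);R0=tool(0,.246)
up=p+[0,0,.13]; T=np.array([.587,.125,.1485])
ps=[(p+[0,0,z],R0) for z in (.03,.07,.11,.13)]
p1,R1=rows(p,R0,ps)
ps=[(up+(T-up)*i/11,tool(0,.246-.206*i/11)) for i in range(1,12)]
print(rows(p1,R1,ps))
E
```

```text
[0, 0, -30, 0, 0, 0, 0, 0, -40, 0, 0, 0, 0, 0, -40, 0, 0, 0, 0, 0, -20, 0, 0, 0]
[36.5, 15, 0, 0, 0, 0.02, 37, 14.5, 0, 0, 0, 0.02, 37, 13.5, 0, 0, 0, 0.02, 37.5, 12.5, 0, 0, 0, 0.01, 37.5, 12.5, 0, 0, 0, 0.02, 38, 12, 0, 0, 0, 0.02, 38, 10.5, 0, 0, 0, 0.02, 38, 10.5, 0, 0, 0, 0.02, 38.5, 9, 0, 0, 0, 0.02, 38.5, 9, 0, 0, 0, 0.02, 39, 7.5, 0, 0, 0, 0.02]
(array([0.58679383, 0.1251674 , 0.1485    ]), Rotation.from_matrix(array([[-0.03599222,  0.99935207,  0.        ],
                            [ 0.99935207,  0.03599222,  0.        ],
                            [ 0.        ,  0.        , -1.        ]])))
```

move_arm:
  commands: [0,0,-20,0,0,0,0,0,-30,0,0,0,0,0,-40,0,0,0,0,0,-40,0,0,0,0,0,0,0,0,0]

```text
t: 16.55
position: [0.5279, -0.308, 0.1544]
orientation: [0.616, 0.788, 0.001, 0.005]
force: [0.3, 0.0, -1.2]
gripper_width: 0.0256
```

move_arm:
  commands: [36.5,15,0,0,0,0.02,37,14.5,0,0,0,0.02,37,13.5,0,0,0,0.02,37.5,12.5,0,0,0,0.01,37.5,12.5,0,0,0,0.02,38,12,0,0,0,0.02,38,10.5,0,0,0,0.02,38,10.5,0,0,0,0.02,38.5,9,0,0,0,0.02,38.5,9,0,0,0,0.02,39,7.5,0,0,0,0.02,0,0,0,0,0,0]

```text
t: 17.75
position: [0.5875, 0.1294, 0.1479]
orientation: [0.694, 0.72, 0.001, -0.002]
force: [0.3, -0.6, -0.9]
gripper_width: 0.0255
```

```bash
python3 - <<'E'
from h import *
s=arm.observe(); print(s['t'],s['position'],s['orientation'],s['gripper_width'])
W=cal('wrist'); snap('wrist','w10');snap('scene','sc10');snap('side','s10')
F=np.array([.5272,-.1347]);yaw=.04
T=lambda x,y:(F[0]+np.cos(yaw)*x-np.sin(yaw)*y,F[1]+np.sin(yaw)*x+np.cos(yaw)*y)
im=cv2.imread('pics/w10.png')
for P in [(*T(.07,.143),.062),(*T(.07,.121),.062),(*T(.07,.143),.0775)]:
  q=proj('wrist',P,W); print(q); cv2.circle(im,tuple(int(round(v)) for v in q),2,(0,0,255),-1)
s2=s['position']; 
for d in (.071,.021): 
  q=proj('wrist',s2+R.from_quat(s['orientation']).apply([-d,0,.0114]),W); cv2.circle(im,tuple(int(round(v)) for v in q),2,(0,255,0),-1)
cv2.imwrite('pics/w10b.png',cv2.resize(im,(784,588),interpolation=cv2.INTER_CUBIC))
s=cv2.imread('pics/sc10.png'); cv2.imwrite('pics/sc10b.png',cv2.resize(s[130:330,180:440],None,fx=3,fy=3,interpolation=cv2.INTER_CUBIC))
E
```

```text
17.75 [0.58749809 0.12944126 0.14789964] [ 0.69351544  0.720438    0.00099656 -0.00210176] 0.025520367750734452
[279.09695528 331.94455894]
[279.17058951 349.8781462 ]
[279.05740961 342.74168344]
```

View pics/w10b.png

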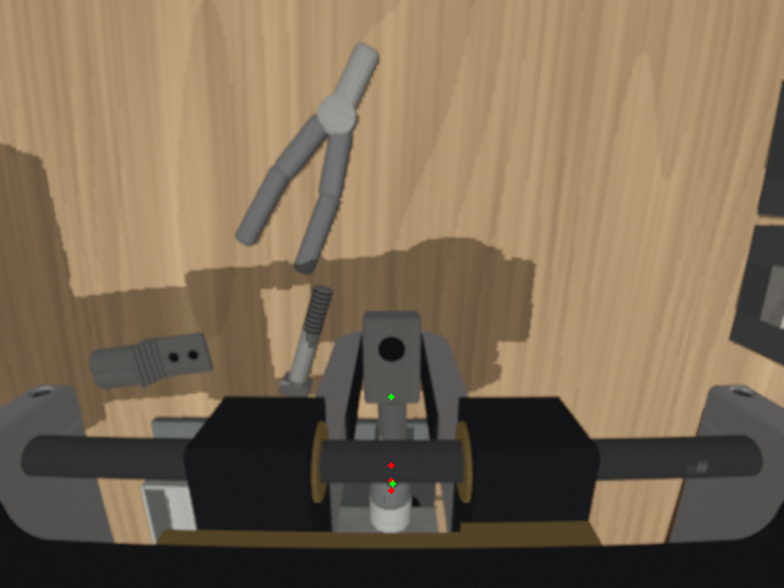

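View pics/sc10b.png

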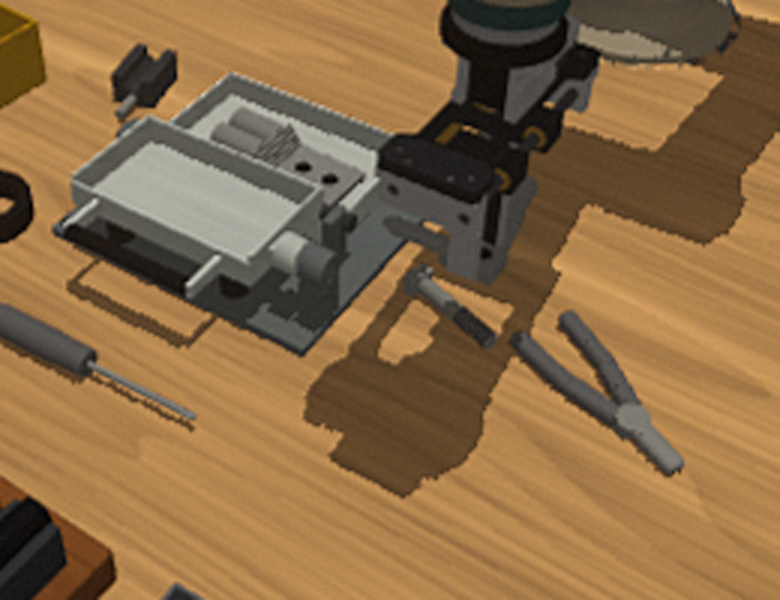

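View pics/s10.png

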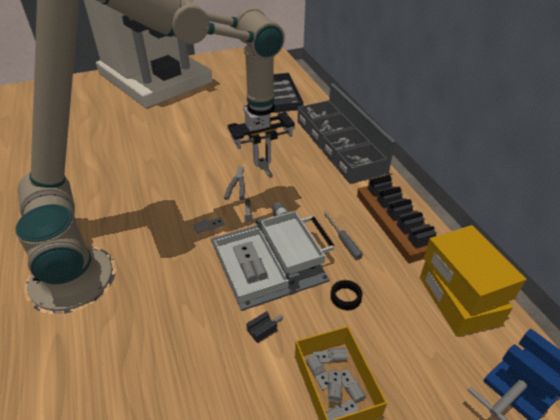

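move_arm:
  commands: [0,0,25,0,0,0,0,0,25,0,0,0,0,0,25,0,0,0,0,0,0,0,0,0,0,0,0,0,0,0]

```text
t: 18.4
position: [0.5877, 0.1236, 0.0741]
orientation: [0.696, 0.718, 0.0, -0.001]
force: [-0.1, -0.6, -0.3]
gripper_width: 0.0253
```

```bash
python3 - <<'E'
from h import *
arm.camera('wrist')
s=arm.observe(); print(s['t'],s['position'],s['orientation'],s['gripper_width'])
W=cal('wrist'); snap('wrist','w11');snap('scene','sc11');snap('side','s11')
F=np.array([.5272,-.1347]);yaw=.04
T=lambda x,y:(F[0]+np.cos(yaw)*x-np.sin(yaw)*y,F[1]+np.sin(yaw)*x+np.cos(yaw)*y)
Ro=R.from_quat(s['orientation'])
def draw(n,f,crop,sc):
  C=W if n=='wrist' else cal(n); im=cv2.imread('pics/'+f+'.png')
  x0,x1,y0,y1=crop; im=cv2.resize(im[y0:y1,x0:x1],None,fx=sc,fy=sc,interpolation=cv2.INTER_CUBIC)
  pts=[((*T(.07,.143),.062),(0,0,255)),((*T(.07,.121),.062),(0,0,255))]
  pts+=[(s['position']+Ro.apply([-d,0,.0114]),(0,255,0)) for d in (.071,.021,0)]
  for P,c in pts:
    q=(proj(n,P,C)-[x0,y0]+.5)*sc; cv2.circle(im,tuple(int(round(v)) for v in q),2,c,-1)
  cv2.imwrite('pics/'+f+'b.png',im)
draw('wrist','w11',(130,430,210,420),2.6); draw('scene','sc11',(250,370,160,260),6); draw('side','s11',(220,320,130,230),6)
E
```

```text
18.45 [0.58851621 0.12397526 0.07507637] [ 6.95532273e-01  7.18494137e-01  9.57769213e-04 -3.37651958e-04] 0.026048945964541877
```

View pics/w11b.png

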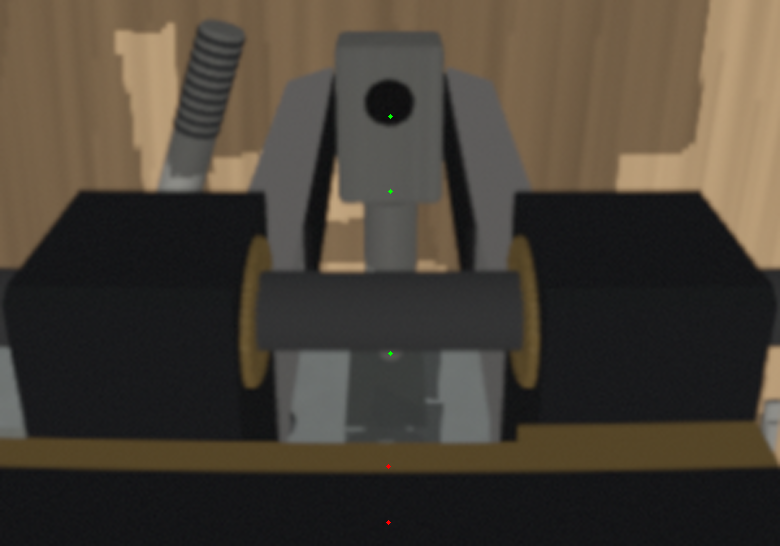

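View pics/sc11b.png

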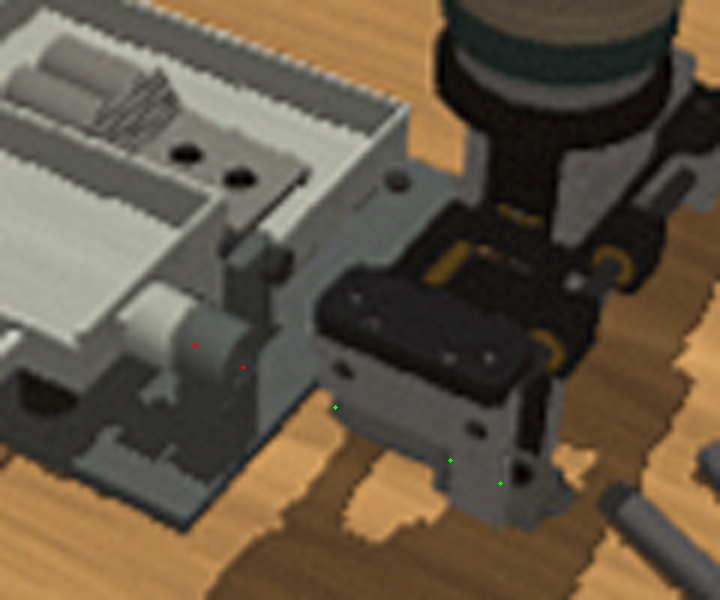

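View pics/s11b.png

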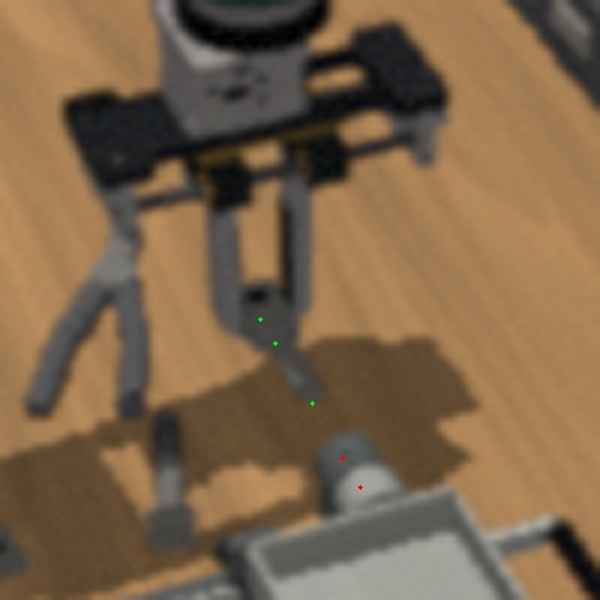

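move_arm:
  commands: [-15,0,0,0,0,-0.005,-15,0,0,0,0,0,-10,0,0,0,0,0,-6,0,0,0,0,0,-5,0,0,0,0,0,0,0,0,0,0,0]

```text
t: 19.2
position: [0.5898, 0.0733, 0.0741]
orientation: [0.694, 0.72, 0.001, -0.001]
force: [0.8, 0.0, -1.1]
gripper_width: 0.0257
```

```bash
python3 - <<'E'
from h import *
snap('scene','sc12');snap('side','s12')
for k in range(3):
  s=arm.observe(); print(s['t'],s['position'],s['force'],s['wrist_torque']); arm.camera('wrist')
for n,f,(x0,x1,y0,y1) in [('scene','sc12',(240,360,150,250)),('side','s12',(230,330,150,250))]:
  im=cv2.imread('pics/'+f+'.png'); cv2.imwrite('pics/'+f+'b.png',cv2.resize(im[y0:y1,x0:x1],None,fx=6,fy=6,interpolation=cv2.INTER_CUBIC))
E
```

```text
19.3 [0.58968142 0.074054   0.07406598] [-0.33023183  0.20584807 -0.36811561] [ 0.06076345 -0.00739818  0.01091966]
19.35 [0.5896777  0.07424815 0.07405042] [-0.28078773  0.54752857 -0.9435977 ] [ 0.04166623 -0.00560124  0.01616879]
19.4 [0.58967536 0.07431998 0.0740524 ] [ 0.25020156  0.34766805 -0.88286791] [0.03636458 0.0418535  0.0221557 ]
```

View pics/sc12b.png

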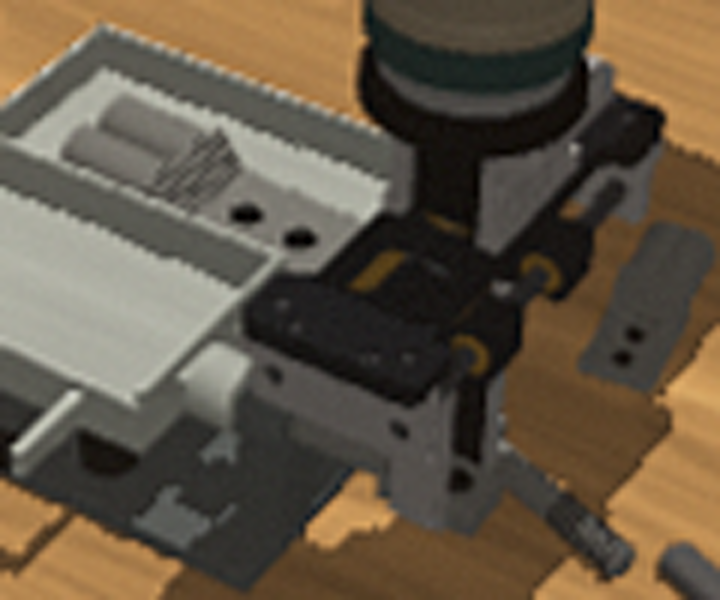

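View pics/s12b.png

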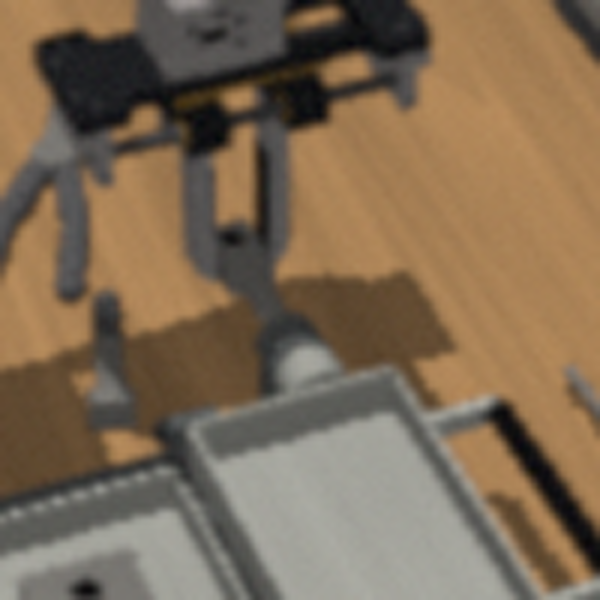

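move_arm:
  commands: [-4,0,0,0,0,0,-4,0,0,0,0,0,-4,0,0,0,0,0,0,0,0,0,0,0]

```text
t: 19.85
position: [0.5903, 0.0613, 0.0741]
orientation: [0.693, 0.72, 0.001, -0.001]
force: [0.9, 0.7, -0.3]
gripper_width: 0.0256
```

move_arm:
  commands: [-3,0,0,0,0,0,-3,0,0,0,0,0,0,0,0,0,0,0]

```text
t: 20.15
position: [0.5905, 0.0555, 0.0741]
orientation: [0.693, 0.721, 0.001, -0.001]
force: [-0.3, 0.0, -1.0]
gripper_width: 0.026
```

move_arm:
  commands: [-4,0,0,0,0,0,-4,0,0,0,0,0,-4,0,0,0,0,0,0,0,0,0,0,0]

```text
t: 20.55
position: [0.5909, 0.0434, 0.074]
orientation: [0.693, 0.72, 0.0, -0.001]
force: [0.7, 1.0, -0.8]
gripper_width: 0.0257
```

move_arm:
  commands: [-3,0,0,0,0,0,-3,0,0,0,0,0,-2,0,0,0,0,0,0,0,0,0,0,0]

```text
t: 20.95
position: [0.5912, 0.0357, 0.074]
orientation: [0.693, 0.721, 0.001, -0.001]
force: [0.6, 0.3, -0.6]
gripper_width: 0.0261
```

Small steps now until the tab's shoulder meets the knuckle.

move_arm:
  commands: [-2,0,0,0,0,0,-2,0,0,0,0,0,0,0,0,0,0,0]

```text
t: 21.25
position: [0.5914, 0.0321, 0.074]
orientation: [0.693, 0.721, 0.001, -0.001]
force: [-0.4, 0.7, -1.5]
gripper_width: 0.0259
```

move_arm:
  commands: [-1,0,0,0,0,0,-1,0,0,0,0,0,0,0,0,0,0,0]

```text
t: 21.55
position: [0.5914, 0.0319, 0.0741]
orientation: [0.694, 0.72, 0.002, -0.002]
force: [0.7, 5.8, -1.1]
gripper_width: 0.0257
```

move_arm:
  commands: [-1,0,0,0,0,0,0,0,0,0,0,0,0,0,0,0,0,0]

```text
t: 21.85
position: [0.5914, 0.0318, 0.0741]
orientation: [0.694, 0.72, 0.002, -0.003]
force: [0.2, 8.1, -0.7]
gripper_width: 0.0257
```

```bash
python3 - <<'E'
from h import *
snap('scene','sc13');snap('side','s13');snap('wrist','w13')
for n,f,(x0,x1,y0,y1) in [('scene','sc13',(240,360,150,250)),('side','s13',(230,330,150,250))]:
  im=cv2.imread('pics/'+f+'.png'); cv2.imwrite('pics/'+f+'b.png',cv2.resize(im[y0:y1,x0:x1],None,fx=6,fy=6,interpolation=cv2.INTER_CUBIC))
E
```

```text
(no output)
```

View pics/w13.png

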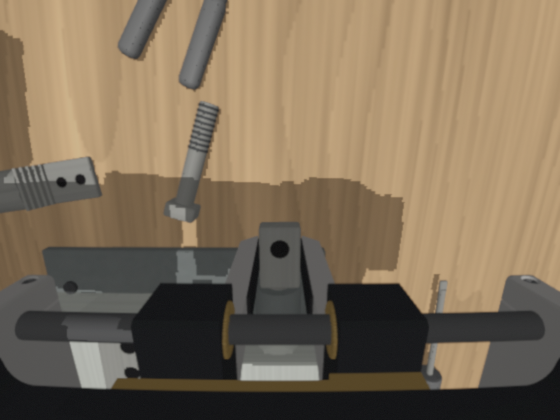

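View pics/s13b.png

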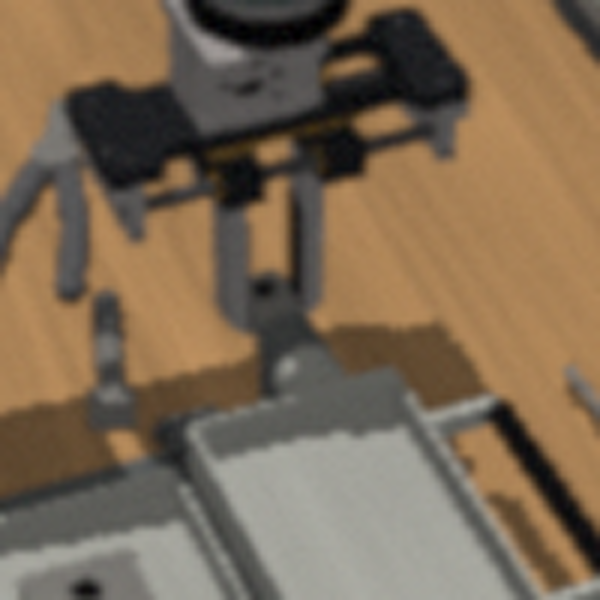

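move_arm:
  commands: [2,0,0,0,0,0,0,0,0,0,0,0]

```text
t: 22.2
position: [0.5914, 0.032, 0.074]
orientation: [0.693, 0.721, 0.001, -0.001]
force: [1.1, 4.3, 0.1]
gripper_width: 0.0259
```

move_arm:
  commands: [0,0,0,0,0,0,0,0,0,0,0,0,0,0,0,0,0,0,0,0,0,0,0,0]
  jaw: 0.1

```text
t: 22.6
position: [0.5915, 0.0304, 0.0741]
orientation: [0.693, 0.721, 0.0, -0.001]
force: [-0.7, -0.9, -0.2]
gripper_width: 0.0421
```

move_arm:
  commands: [0,0,-15,0,0,0,0,0,-30,0,0,0,0,0,-40,0,0,0,0,0,-40,0,0,0,0,0,-25,0,0,0,0,0,0,0,0,0]

```text
t: 23.2
position: [0.5939, 0.0302, 0.2285]
orientation: [0.693, 0.721, 0.003, 0.003]
force: [0.2, 0.1, -0.8]
gripper_width: 0.0424
```

```bash
python3 - <<'E'
from h import *
s=arm.observe();W=cal('wrist');snap('wrist','w14');snap('scene','sc14');snap('side','s14'); print(s['t'],s['position'],s['force'])
for n,f,(x0,x1,y0,y1) in [('scene','sc14',(190,350,130,250)),('side','s14',(200,350,180,300))]:
  im=cv2.imread('pics/'+f+'.png'); cv2.imwrite('pics/'+f+'b.png',cv2.resize(im[y0:y1,x0:x1],None,fx=5,fy=5,interpolation=cv2.INTER_CUBIC))
E
```

```text
23.2 [0.59387864 0.03024493 0.22846056] [ 0.16710299  0.08461936 -0.84783899]
```

View pics/w14.png

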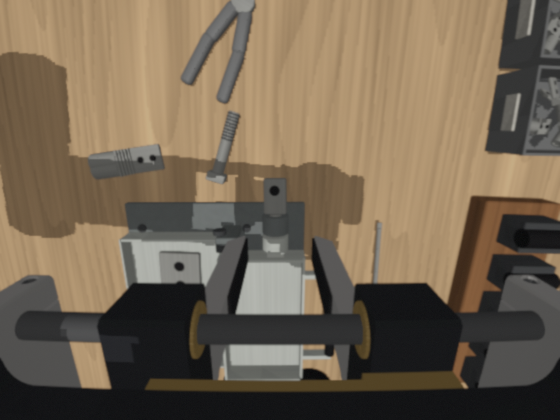

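View pics/sc14b.png

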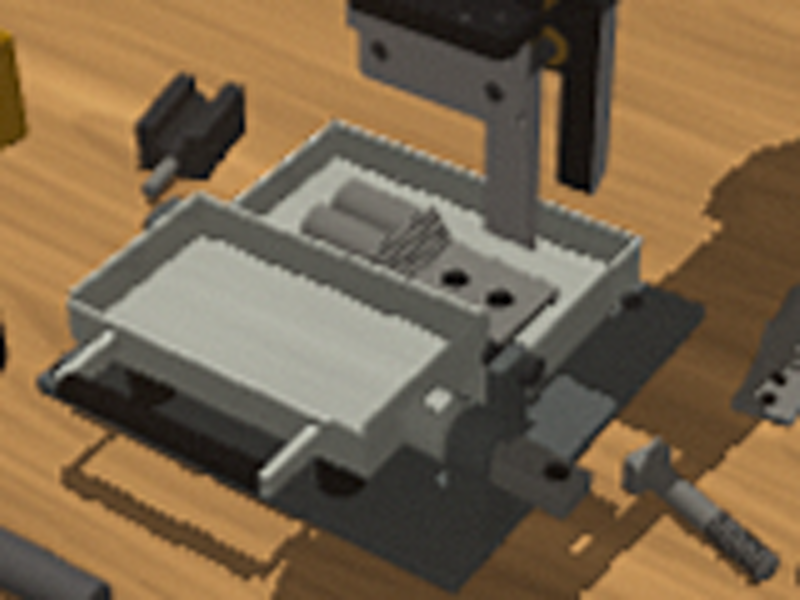

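View pics/s14b.png

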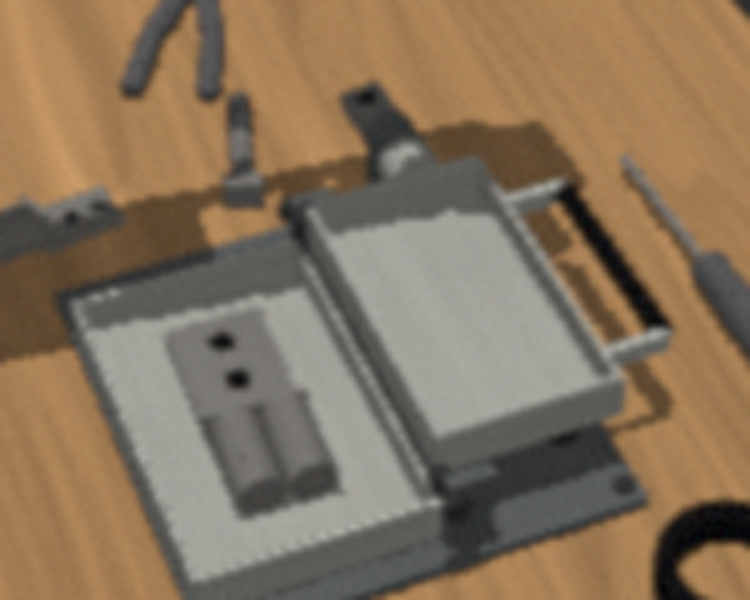

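```bash
python3 - <<'E'
from h import *
F=np.array([.5272,-.1347]);R2=np.array([[1,-.04],[.04,1]])
m=arm.masks_of('side','lug_mid')
for px in ([250,263],m[0]['position']):
  print(R2.T@(onz('side',px,.03)[:2]-F)-[-.068,0])
arm.job_done(); print(arm.observe()['t'])
E
```

```text
[-0.00058978 -0.005633  ]
[ 0.00762786 -0.00184586]
the job is handed in; nothing more can be done
the job is handed in; nothing more can be done
```

The lug is turned over and the tray is locked. I handed the job in at about 23 s of the 66 s allowed; the interface gives no verdict.

**What I did:** I gripped the tray's bar and swung it to about 2.1 rad, and the lug tumbled into the receiving tray. I then lowered the tray under grip back to the height it started from. I took the pin by its tab, slid it through both knuckles until the tab met the fixed one, let go and moved up clear.

**Last checks:**
- **Lug:** it lies barrels up, within about 8 mm of the receiving tray's middle by two image estimates. I judged that it lies flat by eye, not by measurement.
- **Tray:** it looks down on its rests in the pictures. The pin passing through both bores without force also means the knuckles were in line.
- **Pin:** it met no resistance until the tab stopped where expected, at about 8 N. The pictures show the tab against the fixed knuckle.
- **Bench:** the bystanders look unmoved; I judged this by eye and did not measure each one. The gripper stands about 150 mm above the grasp height, with no contact force read.

**Disagreements along the way:**
- The network's best match for the pin was the whole fixture, so I used its second match, which agreed with the picture.
- Measured tool positions differed from the commanded ones by 1 to 5 mm just after moves and settled to within about 1 or 2 mm.

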